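# Refit the spring on a pepper mill's spindle

### The job

The pepper mill has been taken apart for cleaning: thread its loose coil spring, foot end down, over the upright steel spindle of the mill's lower half until the foot sits fully home on the collar, upright, and let go of it. A little stub inside the spring's foot catches on the spindle's ribs on the way down, so feel for the snags and twist the spring until it drops on, pushing gently and never forcing it against a snag. Do not push the other things on the worktop about.

Things in the scene. Friction and masses are not known exactly. Their poses are not given: they have to be found in the camera images.
- spring: loose steel compression spring, 57 mm tall, 27.6 mm outer diameter, bore at least 20.7 mm, 3 mm wire, about 90 g, standing upright, foot down, on the chopping board (its top 21 mm above the worktop), at any yaw. Origin: centre of its lower end; z up its axis. The foot is three closed turns (9 mm), then five open turns, the top 6 mm closed. Hold it by the upper half, fingers down.
- spring_stub (a point): tip of the snagging stub: a 3 mm thick bit of wire that points inward from the foot's third turn along the spring's own +x side, centred 7.5 mm above the lower end, ending 4 mm from the axis. Same axes as the spring.
- spring_top (a point): centre of the spring's upper end, 57 mm above the lower end. Each of the five open turns gives up to 5 mm at 1200 N/m (6 N squashes it solid), so the turns below the fingers give like a soft spring; turns held in the fingers do not. It does not give in twist.
- mill: lower half of a pepper mill, fixed: round dark wooden body (up to 68 mm diameter) on an 80 mm rubber foot, 50 mm tall up to a flat steel collar of 40 mm diameter. Origin: centre of its underside, z up; its yaw tells nothing. On its axis stands the upright steel spindle.
- mill_collar (a point): centre of the mill's collar top, at the foot of the spindle, 50 mm above the worktop; z up. The spring is home when its lower end lies on this.
- spindle_top (a point): centre of the spindle's top, 46 mm above the collar. Spindle: 18 mm outer diameter, top edge bevelled 1.2 mm, core 4.8 mm. Its ribs stand in two tiers, 0 to 20 and 28 to 46 mm above the collar, a bare neck between. Each tier has three grooves 120 degrees apart, 0.6 rad wide, in which the stub has about 0.15 rad play either way; the lower grooves lie midway between the upper.
- spindle_neck (a point): centre of the bare neck, 24 mm above the collar. The spindle stands at any angle, NOT reported, and is too stiff to turn. The spring's lower end stops 40 mm above the collar until a twist (at most 60 degrees one way or the other) finds an upper groove, and again 14 mm above it until a twist of 60 degrees either way finds a lower one.
- mill_head: loose turned wooden head of the mill, 54 mm diameter, 53 mm tall, standing on the worktop; origin under its centre. Leave alone.
- salt_shaker: loose salt shaker, 44 mm diameter, 90 mm tall, grey cap; origin under its centre. Leave alone.
- egg_timer: loose wind-up kitchen timer, cream, 64 mm diameter, 73 mm tall; origin under its centre. Leave alone.
Mind the look-alikes: they are no part of the job. Leave any blue or purple look-alike of the mill alone.

How it is judged:
By the outcome, as a careful person would: the job done as asked, in the order asked, and still so for the second after the job is handed in, with the robot touching nothing.
It also fails if it takes over 70 s, if anything falls off the work surface, if the arm or the gripper's body presses on something with over 40 N, if the wrist force passes 120 N, or if a joint passes its speed limit or range.

### The arm

A 7-joint arm with a two-finger parallel gripper is mounted at the origin on a cart in front of the work surface, level with it; the furniture and walls round the work are solid. World frame = base frame: x ahead of the robot, y to its left, z up, the work surface at z = 0. Lengths are in m, angles in rad, forces in N, time in s.
With the tool pointing down it reaches from about 0.425 to 0.875 m from the base axis. Payload 8.4 kg.
Tool frame: the origin (TCP) lies between the finger pads; the fingertips stand 11 mm ahead of it and the grasp point (between the pads) lies 8 mm behind it; z points along the fingers, y is the line along which they close (so a half turn about z gives the same grasp; the last joint's range is limited). The gripper opens to 87 mm and grips with 3 to 60 N. Pads are 19 mm wide; open, the fingers measure 117 mm over their backs; the gripper's body (75 mm by 190 mm) begins 51 mm behind the grasp point.
Start: joints at [1.048, 0.333, 0.04, 1.465, -0.013, 1.343, -0.059], TCP at [0.267, -0.592, 0.234] pointing down, gripper open.
Joint ranges: [-2.58, 2.58], [-0.38, 2.09], [-1.3, 1.39], [0.25, 2.4], [-1.5, 4.64], [0.08, 2.09], [-2.65, 2.65]. Speed limits (rad/s): [2.22, 2.22, 2.79, 2.79, 3.14, 3.14, 3.14].

### API

Orientations are given as [roll, pitch, yaw] about the fixed x, y, z axes, in that order (R = Rz(yaw) Ry(pitch) Rx(roll)).
In Python, from workcell import bot gives the robot as it stands. The module is installed in compiled form; this text tells all that it offers. Calls block until the motion is done:
- bot.move_to(position, orientation): joint-space move of the TCP to a pose.
- bot.servo_line(position, orientation=None, feed=0.15): straight line of the TCP; orientation=None keeps the orientation; feed is the mean speed in m/s.
- bot.goto_joints(angles): joint-space move.
- bot.gripper_to(opening): finger opening in m; the grip force is fixed at half the most; returns when the fingers have stopped.
- bot.hold(seconds).
- bot.inverse_kinematics(position, orientation): joint angles nearest the present ones, or None.
- bot.get_obs(): the state.
- bot.get_image(name): name is "scene" or "top" or "wrist"; returns a dict with "pixels" (480x640x3 uint8, blue, green, red), "depth" (480x640 float32, m along the optical axis (not along the pixel's ray), 0 where there is no reading), "fov_y" (degrees; the focal length in pixels is half the picture's height over the tangent of half this angle, whatever the lens; pixels are square), "cx", "cy" (the principal point, pixels), "R" (3x3) and "t" (3): a world point X has camera coordinates R X + t. Camera axes: x right, y down, z forward; pixel columns grow to the right and rows downward; lengths in m; the calibration is good to about 2 mm. A picture is of the moment at which its call begins.
A pose or a line that the arm cannot do raises bot.IKError and nothing moves.
- bot.close_job(): hands the job in; it is judged then, once.
Trained networks look in a picture, given as the dict that the camera call returned (one of the last four; its "shot" number tells which), for a name from the list of things; names that differ only in an ending like _2 or _b are one class to them, and where a whole thing is asked for, a point or a joint stands for the part that bears it (a point fixed in the world has none). Each returns a list of dicts, best first, with "score" (0 to 1); they miss things now and then, are a little off and sometimes report something else, mostly with a low value. They report only what shows in the picture. A call takes as long as a camera call. They do not tell look-alikes from the thing itself.
- bot.look_for(target, picture): "rect" ([left, top, right, bottom] in pixels, round what is visible of it).
- bot.trace(target, picture): "pixels" (480x640 bool, what is visible of it) and "rect" ([left, top, right, bottom] in pixels, round what is visible of it).
The state is a dict: "time_s": time; "joint_pos": joint angles; "dq": joint speeds; "effort": joint torques, N m; "eef_pos": TCP position; "tcp_rot": TCP orientation; "contact_force": force on the tool from outside, world axes, zero at the start; "moment": the same for the moment, N m; "width": finger opening in m; "grip_force": force on a finger pad.
Only numpy, scipy, OpenCV 4.12 (cv2) and the standard library are available. Lean on these libraries where they do the work, as an engineer would, in place of code of your own. Each camera call takes 0.05 s, during which the arm holds its last target. There are 200 camera calls.

## Working session

There is one attempt and no reset: what is moved stays moved. The work goes in short steps, each a Python script; the robot and the scene stay as the last script left them, time stands still between calls to the robot, and variables do not carry over. Pictures are saved under pics/ and viewed, at most 10 in all, crops included, and the job is handed in when it is done.

```bash
mkdir -p pics; cat > h.py <<'E'
import numpy as np, cv2
from workcell import bot
def f(p): return 240/np.tan(np.radians(p["fov_y"])/2) if p["pixels"].shape[0]==480 else None
def cloud(p, mask=None):
    d=p["depth"]; v,u=np.nonzero((d>0)&(mask if mask is not None else True)); z=d[v,u]; F=f(p)
    c=np.stack([(u-p["cx"])/F*z,(v-p["cy"])/F*z,z],1)
    return (c-p["t"])@p["R"], u, v
E
python3 - <<'E'
from h import *
o=bot.get_obs(); print({k:np.round(v,3) for k,v in o.items()})
a=[]
for n in ("top","scene"):
    p=bot.get_image(n); cv2.imwrite(f"pics/{n}0.png",p["pixels"]); print(n,np.round(p["R"],3).tolist(),p["t"],p["fov_y"],p["cx"],p["cy"])
    for t in ("spring","mill","mill_head","salt_shaker","egg_timer"):
        for r in bot.trace(t,p)[:4]:
            X,u,v=cloud(p,r["pixels"])
            if len(X): print(t,round(r["score"],2),r["rect"],np.round(np.median(X,0),3),np.round(X.max(0),3),np.round(X.min(0),3))
E
```

```text
{'time_s': np.float64(0.0), 'joint_pos': array([ 1.048,  0.334,  0.04 ,  1.466, -0.013,  1.343, -0.059]), 'dq': array([-0.001,  0.001, -0.   , -0.   , -0.001, -0.001,  0.001]), 'effort': array([ 0.0000e+00, -6.5637e+01,  1.3350e+00, -4.0380e+01, -6.0000e-02,
        4.5000e-02,  0.0000e+00]), 'eef_pos': array([ 0.267, -0.592,  0.233]), 'tcp_rot': array([-3.14 ,  0.   ,  0.424]), 'contact_force': array([0.104, 0.279, 0.09 ]), 'moment': array([-0.01 ,  0.041, -0.025]), 'grip_force': np.float64(0.0), 'width': np.float64(0.087)}
top [[-0.013, -1.0, -0.018], [-0.982, 0.016, -0.189], [0.189, 0.015, -0.982]] [-0.12393005  0.53022393  0.90582596] 52.63037342714458 322.5414735994576 242.4141228528204
spring 0.52 [175.8, 211.4, 196.0, 232.0] [0.573 0.139 0.053] [0.593 0.165 0.079] [0.561 0.127 0.015]
mill 0.92 [406.1, 257.2, 448.4, 295.1] [ 0.46  -0.336  0.045] [ 0.504 -0.305  0.099] [ 0.426 -0.382 -0.002]
mill 0.89 [337.8, 286.1, 378.4, 320.0] [ 0.413 -0.197  0.045] [ 0.452 -0.16   0.1  ] [ 0.378 -0.239 -0.   ]
mill 0.66 [459.0, 292.0, 499.9, 330.2] [ 0.389 -0.43   0.045] [ 0.428 -0.401  0.1 
[... 602 characters left out ...]
0.175  0.317] [ 0.242 -0.624 -0.002]
mill 0.71 [313.6, 323.7, 357.6, 376.6] [ 0.378 -0.456  0.023] [ 0.429 -0.359  0.096] [ 0.351 -0.479 -0.003]
mill 0.53 [324.7, 314.5, 367.2, 333.8] [ 0.437 -0.358  0.005] [ 0.502 -0.298  0.297] [ 0.256 -0.686 -0.003]
mill 0.4 [363.3, 248.9, 372.2, 263.0] [ 0.575 -0.238  0.088] [ 0.688 -0.078  0.335] [ 0.31  -0.637 -0.002]
mill_head 0.83 [371.4, 244.5, 392.3, 263.1] [ 0.68  -0.153  0.023] [ 0.763 -0.049  0.335] [ 0.323 -0.646 -0.004]
salt_shaker 0.75 [386.1, 302.1, 412.7, 348.0] [ 0.522 -0.45   0.047] [ 0.614 -0.373  0.089] [ 0.509 -0.461 -0.002]
egg_timer 0.64 [395.2, 254.6, 421.7, 288.4] [ 0.673 -0.269  0.043] [ 0.77  -0.147  0.335] [ 0.334 -0.666 -0.004]
```

```bash
python3 - <<'E'
import cv2
a=cv2.imread("pics/top0.png"); cv2.imwrite("pics/top0c.png",cv2.resize(a[100:370,130:530],(800,540),interpolation=cv2.INTER_CUBIC))
E
```

```text
(no output)
```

View pics/top0c.png

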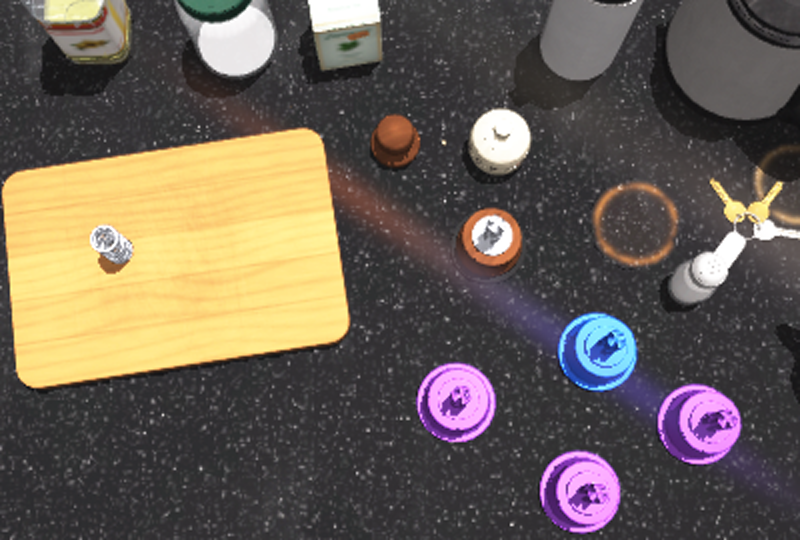

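View pics/scene0.png

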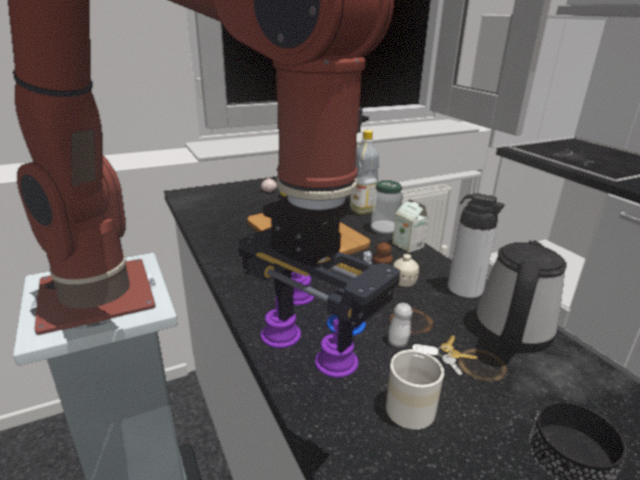

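Mill candidates are the brown wooden one at top pixel (375,220), blue at (428,276), and purple at (358,303), (479,311) and (420,345). I choose the brown one. The only spring is at (186,222) on the board. I'll check both close up.

```bash
python3 - <<'E'
from h import *
pi=np.pi
for P in ([0.575,-0.235,0.17],[0.575,0.148,0.13]):
    for y in np.arange(-3,3.1,0.5):
        q=bot.inverse_kinematics(P,[pi,0,y]); print(P[1],round(y,1),None if q is None else np.round(q,2))
bot.move_to([0.575,-0.235,0.27],[pi,0,0.42])
p=bot.get_image("wrist"); cv2.imwrite("pics/wm.png",p["pixels"]); np.savez("wm.npz",**p)
o=bot.get_obs(); print(o["time_s"],o["eef_pos"])
print(np.round(p["R"],3).tolist(),p["t"],-p["R"].T@p["t"],f(p))
for t in ("mill","spindle_top"):
  for r in bot.trace(t,p)[:3]:
    X,u,v=cloud(p,r["pixels"]); print(t,r["score"],r["rect"],len(X))
    for lo,hi in ((.093,.1),(.045,.056)):
        Y=X[(X[:,2]>lo)&(X[:,2]<hi)]
        if len(Y): print(lo,len(Y),Y.mean(0).round(4),((Y.max(0)+Y.min(0))/2).round(4),np.ptp(Y,axis=0).round(4))
E
```

```text
-0.235 -3.0 [ 0.75  0.37 -0.54  1.6   0.2   1.23  1.88]
-0.235 -2.5 [ 1.12  0.55 -1.1   1.58  0.5   1.32  2.17]
-0.235 -2.0 [ 1.19  0.63 -1.24  1.58  0.6   1.37  2.6 ]
-0.235 -1.5 [-0.55  0.59  1.22  1.66 -0.57  1.3  -2.3 ]
-0.235 -1.0 [ 0.38  0.32 -0.08  1.62  0.03  1.21 -2.28]
-0.235 -0.5 [ 0.43  0.32 -0.14  1.61  0.05  1.21 -1.79]
-0.235 0.0 [ 0.47  0.32 -0.19  1.61  0.06  1.21 -1.3 ]
-0.235 0.5 [ 0.49  0.33 -0.22  1.61  0.07  1.21 -0.81]
-0.235 1.0 [ 0.55  0.33 -0.29  1.61  0.1   1.22 -0.33]
-0.235 1.5 [ 0.6   0.34 -0.36  1.6   0.12  1.22  0.15]
-0.235 2.0 [ 0.66  0.35 -0.43  1.6   0.15  1.22  0.63]
-0.235 2.5 [ 0.68  0.35 -0.45  1.6   0.16  1.23  1.12]
-0.235 3.0 [ 0.72  0.36 -0.51  1.6   0.18  1.23  1.61]
0.148 -3.0 [ 0.39  0.44 -0.9   1.7   0.37  1.18  1.11]
0.148 -2.5 [ 0.51  0.53 -1.09  1.69  0.49  1.23  1.52]
0.148 -2.0 [ 0.51  0.53 -1.09  1.69  0.49  1.23  2.02]
0.148 -1.5 [ 0.51  0.53 -1.09  1.69  0.49  1.23  2.52]
0.148 -1.0 [-1.23  0.57  1.22  1.77 -0.58  1.21 -2.42]
0.148 -0.5 [ 0.22  0.37 -0.67  1.7   0.25  1.15 -2.59]
0.148 0.0 [ 0.29  0.4  -0.77  1.7   0.3   1.16 -2
[... 890 characters left out ...]
 0.66 [203.2, 271.7, 262.3, 337.5] 2360
0.093 3 [ 0.426  -0.1995  0.0941] [ 0.4261 -0.1995  0.0939] [0.0009 0.0018 0.0018]
0.045 565 [ 0.4257 -0.206   0.0479] [ 0.4212 -0.2064  0.0504] [0.0521 0.0377 0.0109]
spindle_top 0.92 [274.2, 156.6, 348.8, 228.6] 3950
0.093 224 [ 0.5789 -0.2344  0.0948] [ 0.5787 -0.2348  0.095 ] [0.0177 0.0173 0.0037]
0.045 1399 [ 0.5815 -0.2329  0.0475] [ 0.579  -0.2342  0.0503] [0.057  0.0576 0.0105]
spindle_top 0.9 [320.8, 281.1, 387.7, 335.5] 3030
0.045 815 [ 0.4739 -0.3371  0.0479] [ 0.471  -0.3405  0.0504] [0.0491 0.0569 0.0108]
spindle_top 0.82 [262.7, 370.6, 321.0, 421.8] 2185
0.045 431 [ 0.3359 -0.3068  0.0472] [ 0.3308 -0.3125  0.048 ] [0.055  0.0486 0.006 ]
```

View pics/wm.png

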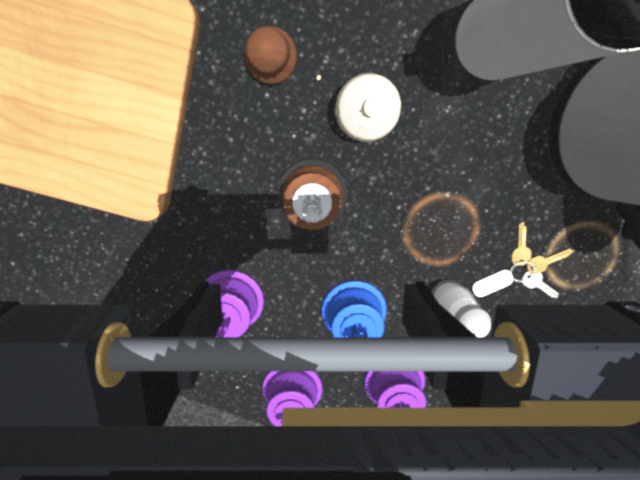

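The wrist view shows the brown wooden mill with the steel spindle at (312,200), and the blue and purple ones well apart. Next is the spring.

```bash
python3 - <<'E'
from h import *
pi=np.pi
p=dict(np.load("wm.npz"))
X,u,v=cloud(p); c=np.array([.5788,-.2346]); r=np.hypot(*(X[:,:2]-c).T); a=np.degrees(np.arctan2(*(X[:,:2]-c).T[::-1]))
m=(X[:,2]>.08)&(r>4e-3)&(r<.009); m2=(X[:,2]<.08)&(X[:,2]>.045)&(r>4e-3)&(r<.008)
print("top",np.histogram(a[m],18,(-180,180))[0]); print("low",np.histogram(a[m2],18,(-180,180))[0])
bot.move_to([0.575,0.145,0.19],[pi,0,1.35])
# camera sits ~8cm along tool x; step so that the camera is close over the spring
p=bot.get_image("wrist"); cv2.imwrite("pics/ws.png",p["pixels"]); np.savez("ws.npz",**p)
o=bot.get_obs(); print(o["time_s"],o["eef_pos"],o["tcp_rot"])
for r in bot.trace("spring",p)[:3]:
    X,u,v=cloud(p,r["pixels"]); print(r["score"],r["rect"],len(X))
    Y=X[(X[:,2]>.071)&(X[:,2]<.083)]
    (cx,cy),R=cv2.minEnclosingCircle(Y[:,:2].astype(np.float32)); print(len(Y),Y.mean(0).round(4),((Y.max(0)+Y.min(0))/2).round(4),np.ptp(Y,axis=0).round(4),cx,cy,R)
    x0,y0,x1,y1=[int(k) for k in r["rect"]]
    cv2.imwrite("pics/wsc%d.png"%int(100*r["score"]),cv2.resize(p["pixels"][max(0,y0-20):y1+20,max(0,x0-20):x1+20],None,fx=4,fy=4)[:600,:800])
E
ls pics
```

```text
top [ 1  0 13 14 11 20 16  0 22 21 23 25  9  0 29 14 13 15]
low [ 0  0  0  0  0  6  4  2  3  8 10  9  1  1  8  1  0  0]
3.9667 [0.57592139 0.14278551 0.19020839] [3.14087115e+00 5.15514426e-04 1.34610277e+00]
0.72 [291.7, 205.0, 330.3, 251.9] 1508
467 [0.5754 0.145  0.0747] [0.5753 0.1445 0.0742] [0.0271 0.0274 0.0064] 0.5750764608383179 0.1444549560546875 0.013909169472754002
scene0.png
top0.png
top0c.png
wm.png
ws.png
wsc72.png
```

View pics/wsc72.png

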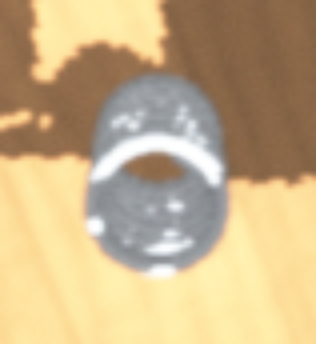

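```bash
python3 - <<'E'
from h import *
p=dict(np.load("ws.npz")); X,u,v=cloud(p); c=np.array([.5751,.1445]); d=X[:,:2]-c; r=np.hypot(*d.T)
m=(r<.009)&(X[:,2]<.06)&(X[:,2]>.015)
for x,uu,vv in zip(X[m][::4],u[m][::4],v[m][::4]): 
    if x[2]>.024: print(uu,vv,x.round(4))
print(p["R"].round(2).tolist(), -p["R"].T@p["t"])
E
```

```text
316 224 [0.5797 0.1401 0.0287]
315 225 [0.5787 0.1396 0.0296]
[[0.97, -0.22, 0.0], [-0.21, -0.93, 0.3], [-0.07, -0.29, -0.95]] [0.59492551 0.22376758 0.34033072]
```

```bash
python3 - <<'E'
from h import *
pi=np.pi; c=np.array([.5751,.1445])
h=np.array([.0189,.081])/.0832
bot.move_to([*(c-.032*h),0.13],[pi,0,1.35])
p=bot.get_image("wrist"); np.savez("ws2.npz",**p)
o=bot.get_obs(); print(o["time_s"],o["eef_pos"])
X,u,v=cloud(p); 
Y=X[(np.hypot(*(X[:,:2]-c).T)<.02)&(X[:,2]>.074)&(X[:,2]<.083)]
(cx,cy),R=cv2.minEnclosingCircle(Y[:,:2].astype(np.float32)); print(len(Y),cx,cy,R)
d=X[:,:2]-[cx,cy]; r=np.hypot(*d.T)
m=(r<.0085)&(X[:,2]<.045)&(X[:,2]>.0245)
print(np.c_[u,v,d*1e3,X[:,2]*1e3][m].round(1)[::2], "ang",np.degrees(np.arctan2(*d[m].mean(0)[::-1])))
q=X[:,2]>.06; k=q&(r<.015); a,b=u[k].min()-15,u[k].max()+15; e,g=v[k].min()-25,v[k].max()+15
cv2.imwrite("pics/ws2c.png",cv2.resize(p["pixels"][e:g,a:b],None,fx=5,fy=5,interpolation=cv2.INTER_CUBIC)); print(a,b,e,g)
E
```

```text
4.4417 [0.568383   0.11313653 0.13072136]
667 0.5752483010292053 0.14434269070625305 0.013827428221702576
[[317.  200.    3.1  -2.5  28.5]
 [319.  200.    4.4  -2.9  28. ]
 [317.  201.    3.   -3.1  29. ]
 [319.  201.    4.3  -3.5  28.6]
 [316.  202.    2.1  -3.7  28.6]
 [318.  202.    3.5  -4.   28.5]
 [320.  202.    4.8  -4.5  27.8]
 [317.  203.    2.7  -4.6  28.3]
 [319.  203.    4.   -4.7  29.3]
 [321.  203.    5.3  -5.3  27.7]
 [318.  204.    3.2  -5.5  28.2]
 [320.  204.    4.5  -5.6  29.2]
 [322.  204.    5.9  -5.9  29.1]
 [320.  205.    4.4  -6.4  28.6]
 [320.  206.    4.2  -7.2  27.6]] ang -48.67341974089229
214 407 162 494
```

View pics/ws2c.png

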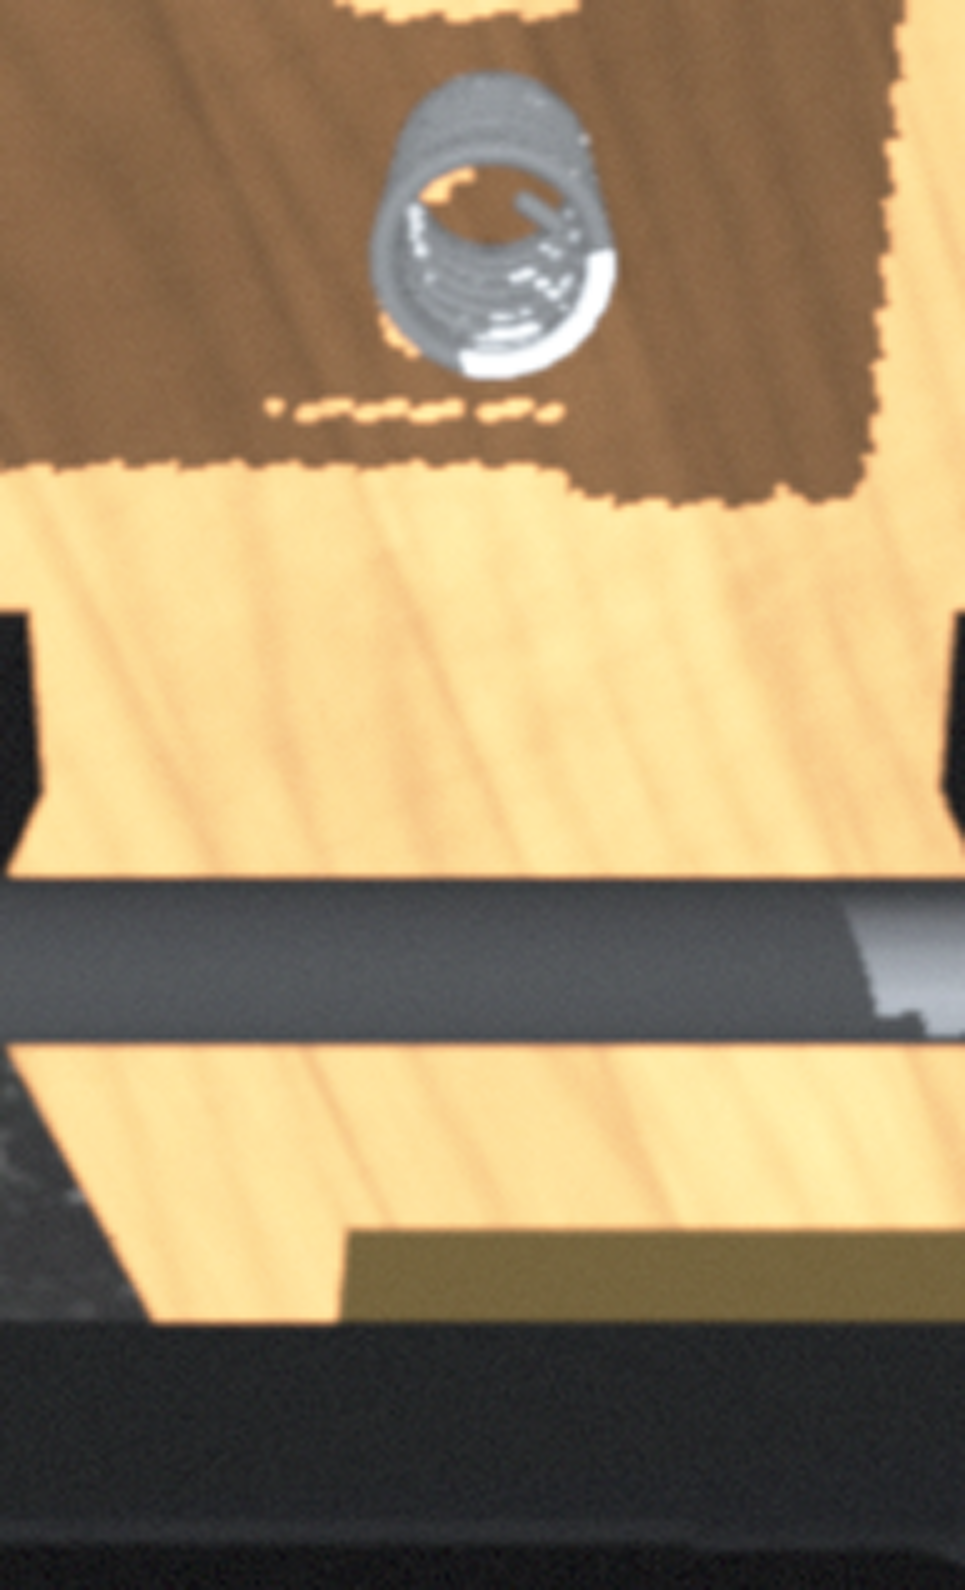

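The stub shows at crop (535,205), full-picture pixel about (320,203). It points at a world angle of about -48°, and the upper grooves sit at about 88, -32 and -152°. Grasping now.

```bash
python3 - <<'E'
from h import *
pi=np.pi; c=np.array([.5752,.1444]); R=[pi,0,1.35]
bot.move_to([*c,0.13],R); bot.hold(.2); e=bot.get_obs(); print(e["eef_pos"],e["tcp_rot"])
off=c-e["eef_pos"][:2]
bot.servo_line([*(c+off),0.060],R,feed=.08); bot.hold(.2); o=bot.get_obs(); print(o["eef_pos"],o["contact_force"])
bot.gripper_to(0.02); o=bot.get_obs(); print(o["eef_pos"],o["width"],o["grip_force"],o["contact_force"])
bot.servo_line([*(c+off),0.165],R,feed=.12); bot.hold(.2)
o=bot.get_obs(); print(o["time_s"],o["eef_pos"],o["tcp_rot"],o["width"],o["contact_force"])
bot.move_to([.5788,-.2346,.175],[pi,0,1.35+.28]); bot.hold(.3)
o=bot.get_obs(); print(o["time_s"],o["eef_pos"],o["tcp_rot"],o["width"],o["contact_force"],o["joint_pos"][-1])
p=bot.get_image("wrist"); cv2.imwrite("pics/wh.png",p["pixels"]); np.savez("wh.npz",**p)
q=bot.get_image("scene"); cv2.imwrite("pics/sh.png",q["pixels"]); np.savez("sh.npz",**q)
t=bot.get_image("top"); np.savez("th.npz",**t)
for n,i in (("wrist",p),("scene",q),("top",t)):
    for r in bot.trace("spring",i)[:2]:
        X,u,v=cloud(i,r["pixels"]); X=X[np.hypot(*(X[:,:2]-[.579,-.235]).T)<.03]
        if len(X): print(n,r["score"],r["rect"],len(X),((X.max(0)+X.min(0))/2).round(4),np.ptp(X,axis=0).round(4))
a=np.hstack([p["pixels"][150:450,170:470],cv2.resize(q["pixels"][190:340,280:430],(300,300))]); cv2.imwrite("pics/held.png",a)
E
```

```text
[0.5756075  0.14401794 0.13063125] [ 3.14064908e+00 -8.32222081e-05  1.34943685e+00]
[0.57511238 0.14480014 0.0605164 ] [-0.30700792 -0.4790062   0.47409714]
[0.57476935 0.14482336 0.05998025] 0.025672579345463326 29.901236566595344 [ 1.13583818 -0.44372247 -0.12150903]
8.3833 [0.57441165 0.14468804 0.16421888] [-3.14036095e+00  4.07044797e-04  1.35003573e+00] 0.025629290012540665 [ 0.58420125 -0.31229006 -1.18491729]
10.1 [ 0.57904722 -0.23383618  0.17502184] [ 3.14154531e+00 -9.86884168e-05  1.63108066e+00] 0.025897308891562044 [ 0.47061723 -0.04816981 -0.6518787 ] 0.2629257718051471
wrist 0.65 [278.5, 259.6, 346.9, 337.3] 3855 [ 0.5794 -0.2404  0.118 ] [0.0272 0.0406 0.1483]
scene 0.7 [365.4, 213.8, 377.3, 240.8] 192 [ 0.5776 -0.2368  0.162 ] [0.0284 0.0288 0.057 ]
```

View pics/held.png

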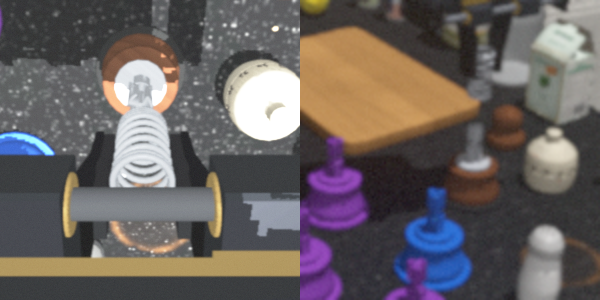

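The held spring hangs upright (left half at 145,150), in line above the spindle at (140,85). I'll measure the foot against the spindle in that same wrist picture.

```bash
python3 - <<'E'
from h import *
from scipy.optimize import least_squares
def fit(P,R): 
    return least_squares(lambda c:np.hypot(P[:,0]-c[0],P[:,1]-c[1])-R,P.mean(0)+[0,0],loss="soft_l1",f_scale=5e-4).x
for n in ("wh","sh"):
    p=dict(np.load(n+".npz")); X,u,v=cloud(p); cam=-p["R"].T@p["t"]
    r=np.hypot(*(X[:,:2]-[.579,-.235]).T)
    for nm,lo,hi,R,rm in (("foot",.134,.146,.0138,.022),("mid",.146,.165,.0138,.022)):
        k=(r<rm)&(X[:,2]>lo)&(X[:,2]<hi); P=X[k]
        if len(P)<8: continue
        # outer surface = camera-facing points; start the fit behind them
        s=P[:,:2].mean(0)-cam[:2]; s/=np.hypot(*s)
        w=P[:,:2]@s; kk=w<w.min()+.014; P2=P[kk,:2]
        c=least_squares(lambda c:np.hypot(*(P2-c).T)-R,P2.mean(0)+s*.009,loss="soft_l1",f_scale=5e-4).x
        print(n,nm,len(P2),c.round(4),P[:,2].min().round(4))
    k=(r<.013)&(X[:,2]>.0935)&(X[:,2]<.1); P=X[k,:2]
    print(n,"spindle",len(P),((P.max(0)+P.min(0))/2).round(4),np.ptp(P,axis=0).round(4),cv2.minEnclosingCircle(P.astype(np.float32)))
    if n=="wh":
        c=(P.max(0)+P.min(0))/2; d=X[k,:2]-c; a=np.degrees(np.arctan2(d[:,1],d[:,0]))[np.hypot(*d.T)>.004]
        h=np.histogram(a,36,(-180,180))[0]; print(h)
E
```

```text
wh foot 483 [ 0.5795 -0.2349] 0.1341
wh mid 840 [ 0.5797 -0.2354] 0.146
wh spindle 253 [ 0.578  -0.2316] [0.0173 0.0102] ((0.5779628753662109, -0.23503120243549347), 0.008902445435523987)
[11 11 15  5  1  1  0  1  0  0  1  1  1  2  6 15 12 11 11  7 10  6  5  2
  0  0  0  0  1  3  6  3  6  8  9  8]
sh foot 46 [ 0.5788 -0.2352] 0.1346
sh mid 30 [ 0.5773 -0.2346] 0.1463
sh spindle 17 [ 0.576  -0.2365] [0.0154 0.0137] ((0.5761129856109619, -0.23649896681308746), 0.00800356362015009)
```

```bash
cat >> h.py <<'E'
pi=np.pi
def force(n=5):
    F=[]
    for _ in range(n): bot.hold(.02); o=bot.get_obs(); F.append(np.r_[o["contact_force"],o["moment"]])
    return np.mean(F,0),o
def show(F,F0,o): d=F-F0; print("t%.1f z%.4f xy %.4f %.4f yaw %.3f F %s Mz %.3f w%.4f"%(o["time_s"],o["eef_pos"][2],*o["eef_pos"][:2],o["tcp_rot"][2],d[:3].round(2),d[5],o["width"]))
def down(xy,yaw,z,z1,F0,lim,step=.002):
    while z>z1+1e-6:
        z=max(z1,z-step); bot.servo_line([*xy,z],[pi,0,yaw],feed=.04); F,o=force(); show(F,F0,o)
        if F[2]-F0[2]>lim or np.hypot(*(F-F0)[:2])>4: break
    return z
E
python3 - <<'E'
from h import *
yaw=1.63; bot.servo_line([.5777,-.2348,.150],[pi,0,yaw],feed=.06); bot.hold(.2)
F0,o=force(10); print(F0.round(2)); show(F0,F0,o)
xy=2*np.array([.5777,-.2348])-o["eef_pos"][:2]+[.0002,.0009]
np.save("s.npy",np.r_[F0,xy])
bot.servo_line([*xy,.140],[pi,0,yaw],feed=.06)
down(xy,yaw,.140,.120,F0,1.5)
E
```

```text
[ 0.08 -0.12 -0.68 -0.01 -0.09 -0.01]
t11.3 z0.1502 xy 0.5778 -0.2348 yaw 1.630 F [0. 0. 0.] Mz 0.000 w0.0257
t12.0 z0.1381 xy 0.5779 -0.2339 yaw 1.630 F [-0.51 -0.14  0.09] Mz 0.012 w0.0254
t12.3 z0.1360 xy 0.5778 -0.2339 yaw 1.630 F [-0.01  0.31 -0.46] Mz 0.038 w0.0257
t12.7 z0.1340 xy 0.5778 -0.2339 yaw 1.630 F [-0.08  0.06 -0.12] Mz 0.022 w0.0257
t13.0 z0.1319 xy 0.5778 -0.2338 yaw 1.630 F [-0.46  0.2  -0.15] Mz 0.011 w0.0259
t13.3 z0.1300 xy 0.5778 -0.2339 yaw 1.630 F [-0.27 -0.37 -0.03] Mz 0.031 w0.0256
t13.7 z0.1279 xy 0.5777 -0.2340 yaw 1.630 F [ 0.01 -0.52 -0.78] Mz 0.006 w0.0257
t14.0 z0.1259 xy 0.5777 -0.2339 yaw 1.630 F [-0.21 -0.41 -0.44] Mz 0.026 w0.0257
t14.3 z0.1239 xy 0.5778 -0.2339 yaw 1.630 F [-0.16 -0.81 -0.56] Mz 0.025 w0.0256
t14.7 z0.1219 xy 0.5778 -0.2339 yaw 1.630 F [-0.34 -0.83 -0.69] Mz -0.013 w0.0255
t15.0 z0.1200 xy 0.5778 -0.2339 yaw 1.630 F [-0.63 -0.58 -0.39] Mz -0.004 w0.0259
```

```bash
python3 - <<'E'
from h import *
s=np.load("s.npy"); F0,xy=s[:6],s[6:]
z=down(xy,1.63,.120,.1055,F0,1.5,.003)
if z<.106:
    for y in (1.8,2.0,2.35,2.677):
        bot.servo_line([*xy,z],[pi,0,y],feed=.04); F,o=force(); show(F,F0,o)
        if abs(F[5]-F0[5])>.15: print("blocked"); break
    print(o["joint_pos"].round(2))
E
```

```text
t15.3 z0.1168 xy 0.5777 -0.2338 yaw 1.630 F [-0.37 -0.76 -0.53] Mz 0.002 w0.0258
t15.7 z0.1138 xy 0.5777 -0.2338 yaw 1.630 F [-0.46 -0.6  -0.28] Mz 0.022 w0.0256
t16.0 z0.1108 xy 0.5777 -0.2337 yaw 1.630 F [-0.33 -0.34 -1.3 ] Mz 0.002 w0.0261
t16.3 z0.1080 xy 0.5779 -0.2338 yaw 1.630 F [-0.29  0.02 -0.11] Mz 0.038 w0.0257
t16.6 z0.1055 xy 0.5778 -0.2338 yaw 1.630 F [-0.25  0.09 -0.12] Mz 0.018 w0.0257
t17.1 z0.1055 xy 0.5778 -0.2339 yaw 1.796 F [ 0.03  0.09 -0.34] Mz 0.026 w0.0255
t17.5 z0.1055 xy 0.5778 -0.2339 yaw 1.996 F [-0.12  0.1  -0.43] Mz 0.008 w0.0256
t18.1 z0.1055 xy 0.5778 -0.2339 yaw 2.346 F [-0.21  0.03 -0.15] Mz 0.016 w0.0255
t18.6 z0.1055 xy 0.5778 -0.2339 yaw 2.673 F [-0.08  0.05  0.05] Mz 0.032 w0.0257
[ 0.78  0.44 -0.59  1.66  0.27  1.13  1.22]
```

```bash
python3 - <<'E'
from h import *
s=np.load("s.npy"); F0,xy=s[:6],s[6:]
z=down(xy,2.677,.1055,.0880,F0,1.5,.002)
print("stop",z)
E
```

```text
t19.0 z0.1035 xy 0.5778 -0.2338 yaw 2.677 F [-0.1   0.15 -0.03] Mz -0.003 w0.0256
t19.3 z0.1014 xy 0.5778 -0.2339 yaw 2.677 F [ 0.14 -0.13 -0.62] Mz 0.022 w0.0254
t19.6 z0.0994 xy 0.5777 -0.2339 yaw 2.677 F [ 0.27 -0.2  -0.42] Mz 0.020 w0.0258
t20.0 z0.0975 xy 0.5778 -0.2339 yaw 2.677 F [-0.22 -0.25 -0.73] Mz 0.016 w0.0256
t20.3 z0.0955 xy 0.5778 -0.2339 yaw 2.677 F [ 0.3   0.34 -0.43] Mz 0.018 w0.0254
t20.6 z0.0934 xy 0.5777 -0.2339 yaw 2.677 F [ 0.87 -0.48 -0.53] Mz 0.008 w0.0253
t21.0 z0.0915 xy 0.5778 -0.2338 yaw 2.677 F [ 0.39 -0.33 -0.27] Mz 0.020 w0.0261
t21.3 z0.0896 xy 0.5779 -0.2339 yaw 2.677 F [ 0.6  -0.54  0.9 ] Mz 0.019 w0.0256
t21.6 z0.0881 xy 0.5779 -0.2339 yaw 2.677 F [ 0.44 -0.41  1.28] Mz 0.008 w0.0259
stop 0.088
```

Force builds at the expected home height, so I'll take the load off, release, back away and check.

```bash
python3 - <<'E'
from h import *
s=np.load("s.npy"); F0,xy=s[:6],s[6:]
bot.servo_line([*xy,.0893],[pi,0,2.677],feed=.04); F,o=force(); show(F,F0,o)
bot.gripper_to(.06); F,o=force(); show(F,F0,o)
bot.servo_line([*xy,.19],[pi,0,2.677],feed=.08)
h=np.array([np.cos(2.677),np.sin(2.677)])
bot.servo_line([*(xy-.05*h),.22],[pi,0,2.677],feed=.1); bot.hold(.2)
p=bot.get_image("wrist"); q=bot.get_image("scene")
for n,i in (("wrist",p),("scene",q)):
    for r in bot.trace("spring",i)[:1]:
        x0,y0,x1,y1=[int(k) for k in r["rect"]]
        X,u,v=cloud(i,r["pixels"]); Y=X[X[:,2]>.1]; print(n,r["score"],r["rect"],X[:,2].max(),np.percentile(X[:,2],98),cv2.minEnclosingCircle(Y[:,:2].astype(np.float32)) if len(Y) else 0)
X,u,v=cloud(p); k=(np.hypot(*(X[:,:2]-[.5785,-.2347]).T)<.03)&(X[:,2]>.04)&(X[:,2]<.13); a,b=int(np.median(u[k])),int(np.median(v[k])); b=max(b,60);print(a,b)
Y=X[k]; print("zmax",np.percentile(Y[:,2],99.5)); Z=Y[Y[:,2]>.1]; print(len(Z),cv2.minEnclosingCircle(Z[:,:2].astype(np.float32)))
cv2.imwrite("pics/end.png",np.hstack([cv2.resize(p["pixels"][b-60:b+60,a-60:a+60],(400,400),interpolation=2),cv2.resize(q["pixels"][220:320,320:420],(400,400),interpolation=2)]))
print(bot.get_obs()["time_s"])
E
```

```text
t22.0 z0.0893 xy 0.5778 -0.2339 yaw 2.677 F [ 1.03 -0.46  0.49] Mz 0.024 w0.0256
t22.9 z0.0893 xy 0.5778 -0.2339 yaw 2.677 F [ 0.23 -0.    0.85] Mz -0.015 w0.0600
wrist 0.57 [291.8, 148.6, 331.5, 189.1] 0.10632838823397156 0.10547889291570747 ((0.5790443420410156, -0.23411962389945984), 0.013800831511616707)
scene 0.77 [362.1, 249.0, 371.3, 274.3] 0.1063761811185063 0.1053945720859559 ((0.5773206949234009, -0.2360782027244568), 0.014581302180886269)
310 161
zmax 0.10546441800896941
491 ((0.579079806804657, -0.23415319621562958), 0.013783887960016727)
25.45
```

View pics/end.png

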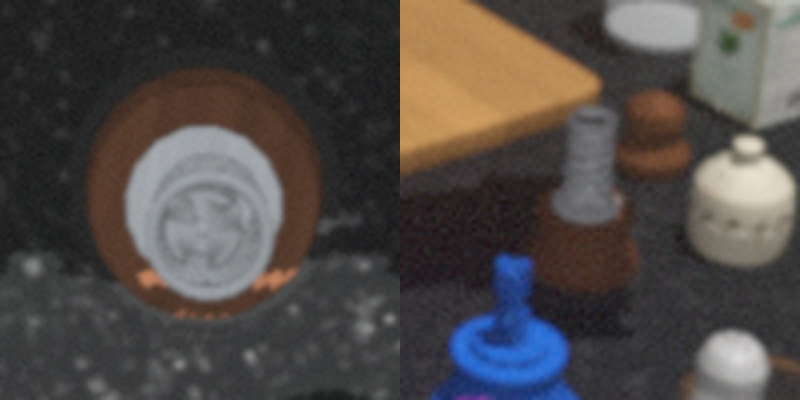

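The spring stands upright round the spindle on the collar (left picture, 213,235). Its top reads 0.1055 m against 0.107 m expected, and the depth readings run about 1.2 mm low, so it is home.

```bash
python3 -c "
from workcell import bot
print(bot.close_job())"
```

```text
the job is handed in; nothing more can be done
None
```

The spring is threaded over the brown mill's spindle, upright and home on the collar, and released; the job was handed in at about 25 s, with no snag met and pushing force under 1.5 N.

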